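Tip one row of steel balls from the counting tray

ROBOT

A 6-joint arm with a two-finger parallel gripper is mounted at the origin on the work surface. World frame = base frame: x ahead of the robot, y to its left, z up, the work surface at z = 0. Lengths are in m, angles in rad, forces in N, time in s.
With the tool pointing down it reaches from about 0.3 to 0.775 m from the base axis. Payload 14.6 kg.
Tool frame: the origin (TCP) lies at the very end of the fingers, on their centre line; the grasp point (between the pads) lies 19 mm behind it; z points along the fingers, y is the line along which they close (so a half turn about z gives the same grasp; the last joint's range is limited). The gripper opens to 94 mm and grips with 3 to 60 N. Pads are 16 mm wide; open, the fingers measure 119 mm over their backs; the gripper's body (75 mm by 177 mm) begins 78 mm behind the grasp point.
Start: joints at [1.219, 0.3, 1.521, -0, 1.321, -0.067], TCP at [0.155, 0.528, 0.205] pointing down, gripper open.
Joint ranges: [-3.03, 3.03], [-0.79, 2.21], [0.23, 2.52], [-1.04, 4.18], [0, 3.07], [-2.55, 2.55]. Speed limits (rad/s): [2.22, 2.22, 2.57, 3.14, 3.14, 3.14].

INTERFACE

Orientations are given as [roll, pitch, yaw] about the fixed x, y, z axes, in that order (R = Rz(yaw) Ry(pitch) Rx(roll)).
In Python, from station import ctrl gives the robot as it stands.
- The arm moves only by the shell command python3 -m pendant 'ROWS' [OPENING] [FORCE]. ROWS is JSON, a list of rows, each a list of 2 entries, a list of its own where there are three numbers: the shift along the world's x, y, z in cm, then the turn about the world's z in rad. A call has 1 to 20 rows; each row shifts and turns the commanded pose from where the row before left it; what a row does not reach is not made up. A row lasts 1/12 s, in which the tool goes at most 41.7 mm and 7.16 degrees, less where a joint would pass 70% of its speed; a pose out of reach is approached as far as the arm can. A call is refused whole if a number of a shift passes 4.17 or a number of a turn 0.125, either way. A call with a gripper value outside its range is refused whole. OPENING is the opening, from 0 (shut) to 1 (fully open), set as the call begins (- or left out, the last holds). The fingers move at their own pace and stop on an object; FORCE is the grip in N (left out, the last holds). Time passes only in rows, so rows that do not move let the fingers close. It gives the time, the measured TCP pose, the force, the opening and the grip force at its end, in the units of the state.
- ctrl.get_obs(): the state, without advancing time (a new reading comes with each control period).
- ctrl.camera(name): name is "scene" or "top" or "wrist"; returns a dict with "color" (384x512x3 uint8, red, green, blue), "intrinsics" (3x3 intrinsics, pixels), "camera_from_world" (4x4, takes a point from world to camera coordinates). Camera axes: x right, y down, z forward; pixel columns grow to the right and rows downward; lengths in m; the calibration is good to about 2 mm. A picture is of the moment at which its call begins. There is no depth.
- ctrl.hand_in(): hands the job in; it is judged then, once.
The state is a dict: "time_s": time; "qpos": joint angles; "joint_vel": joint speeds; "tau": joint torques, N m; "ee_pos": TCP position; "eef_rot": TCP orientation; "force": force on the tool from outside, world axes, zero at the start; "moment": the same for the moment, N m; "grip_width": finger opening in m; "grip_force": force on a finger pad.
Only numpy, scipy, OpenCV 4.12 (cv2) and the standard library are available. Lean on these libraries where they do the work, as an engineer would, in place of code of your own. Each camera call takes 0.05 s, during which the arm holds its last target. There are 200 camera calls.

TASK

Lift the orange counting tray by its metal bar handle so that it tips forward just enough for only the front row of two steel balls to roll off into the white cup standing at its lip; the back row must stay behind the white ridge. Then lower the tray back to rest and let go.

Things in the scene. Friction and masses are not known exactly. Their poses are not given: they have to be found in the camera images.
- orange_bar (a point): centre of the orange 3D-printed tray's handle: a level round aluminium bar 12 mm thick, 80 mm clear between its side arms, 84 mm above the bench, 45 mm free between it and the tray's back wall, nothing under it for 70 mm. x points level (tray at rest) to lip and cup, y along the bar, z up. The round bar turns in a grip, so the hand may stay upright.
- orange_tray (a joint): tilt of the orange tray (68 x 62 mm, 0.15-0.3 kg), rad, 0 at rest (floor 4 deg back-sloped), up to 1.3. Free hinge parallel to the bar, axis 103 mm ahead of the bar centre along x and 20 mm below it at rest. Raising the bar tips it to the cup; its weight brings it back. Front row rolls off above 0.15, 0.45 is ample; from about 0.85 on the back row climbs over the 4 mm ridge.
- orange_cup_in (a point): centre of the inner floor of the white round cup (100 mm across the rim, 50 mm high, 4 mm walls, 5 mm floor, loose) that already stands on the bench right under the orange tray's lip, where the balls fall; it need not be moved. The blue tray beside, of the same shape, with red balls and its own white cup, is not part of the job.
- orange_front_left_center (a point): front row: bright steel ball, diameter 20 mm, 33 g; this point is its centre. At the start it lies in the orange tray, on the lip side of the white ridge, in the left lane (seen from the bar handle, looking towards the cup).
- orange_front_right_center (a point): front row: bright steel ball, diameter 20 mm, 33 g; this point is its centre. At the start it lies in the orange tray, on the lip side of the white ridge, in the right lane (seen from the bar handle, looking towards the cup).
- orange_back_left_center (a point): back row: bright steel ball, diameter 20 mm, 33 g; this point is its centre. At the start it lies in the orange tray, on the handle side of the white ridge, in the left lane (seen from the bar handle, looking towards the cup).
- orange_back_right_center (a point): back row: bright steel ball, diameter 20 mm, 33 g; this point is its centre. At the start it lies in the orange tray, on the handle side of the white ridge, in the right lane (seen from the bar handle, looking towards the cup).
Not all that is in view belongs to the job. Leave any brown look-alike of the part that bears orange_cup_in alone.

How it is judged:
By the outcome, as a careful person would: the job done as asked, in the order asked, and still so for the second after the job is handed in, with the robot touching nothing.
It also fails if it takes over 35 s, if anything falls off the work surface, if the arm or the gripper's body presses on something with over 40 N, if the wrist force passes 120 N, or if a joint passes its speed limit or range.

## Working session

There is one attempt and no reset: what is moved stays moved. The work goes in short steps, Python scripts to look and compute and a shell command to move; the robot and the scene stay as the last step left them, time stands still between calls to the robot, and variables do not carry over. Pictures are saved under pics/ and viewed, at most 10 in all, crops included, and the job is handed in when it is done.

```bash
mkdir -p pics
cat > h.py <<'E'
import numpy as np, cv2
from station import ctrl
def shot(n,f=None):
    c=ctrl.camera(n)
    if f: cv2.imwrite('pics/'+f,c['color'][:,:,::-1])
    return c
def ray(c,u,v,z):
    M=c['camera_from_world'];R=M[:3,:3];o=-R.T@M[:3,3]
    d=R.T@np.linalg.inv(c['intrinsics'])@[u,v,1]
    return o+d*(z-o[2])/d[2]
def proj(c,p):
    q=c['camera_from_world']@[*p,1];k=c['intrinsics']@q[:3];return k[:2]/k[2]
E
python3 - <<'E'
from h import *
a=shot('top');b=shot('scene')
cv2.imwrite('pics/top1.png',a['color'][:,:,::-1]);cv2.imwrite('pics/scene1.png',b['color'][:,:,::-1])
np.savez('c1.npz',top=a['color'],scene=b['color'])
o=ctrl.get_obs();print(o['ee_pos'],o['eef_rot'],o['grip_width'],o['time_s'])
E
```

```text
[0.1544374  0.52761902 0.20494192] [-3.14052261e+00 -6.57595403e-05  2.85683207e+00] 0.09402887253126291 0.1
```

View pics/top1.png

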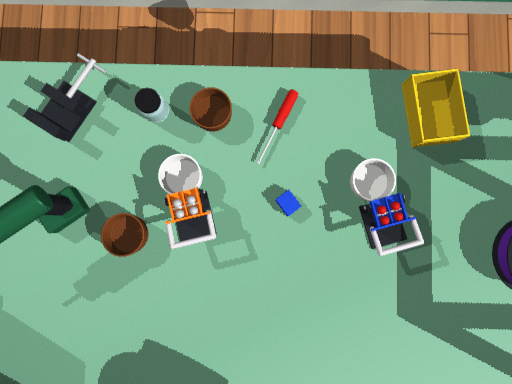

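View pics/scene1.png

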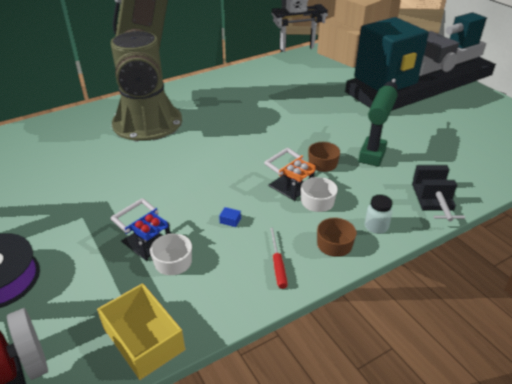

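The top view shows the orange tray at about (187,205), with its bar running from (168,245) to (215,241) and its cup at (180,175). The scene view has the tray at (297,170) and the bar at about (280,162). The blue tray is well clear.

Run:
```python
from h import *
d=np.load('c1.npz')
A=cv2.resize(d['top'][145:260,145:235,::-1],None,fx=5,fy=5,interpolation=2)
B=cv2.resize(d['scene'][140:215,255:345,::-1],None,fx=4,fy=4,interpolation=2)
W=np.zeros((575,800,3),np.uint8);W[:575,:450]=A;W[:300,450:800]=B[:,:350];cv2.imwrite('pics/crop.png',W)
a=shot('top')
for u,v in [(168,245),(215,241)]: print(ray(a,u,v,.084))
print(ray(a,180,175,.05))
```

```text
[0.50506201 0.26663027 0.084     ]
[0.51659347 0.16359637 0.084     ]
[0.66436585 0.25445896 0.05      ]
```

View pics/crop.png

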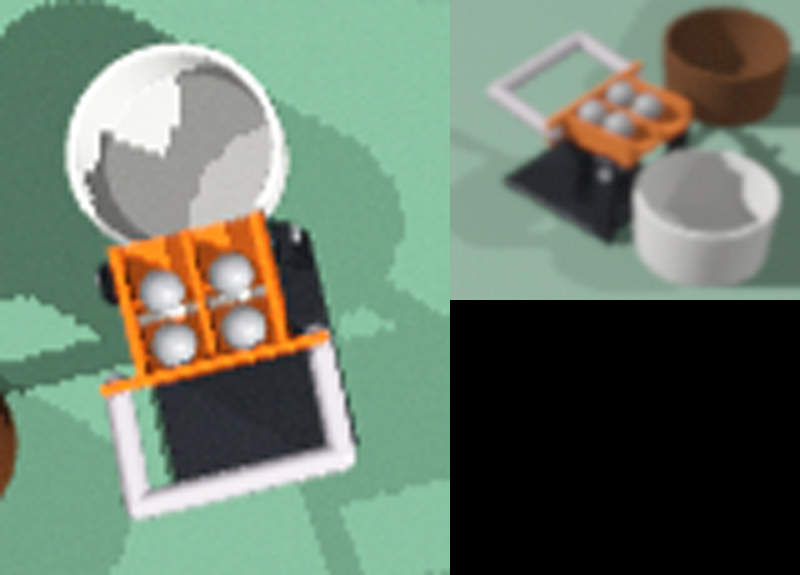

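Run:
```python
from h import *
a=shot('top');c=a['color'].astype(int)
m=(c.min(2)>150)&(c.max(2)-c.min(2)<40)
v,u=np.nonzero(m);s=(v>212)&(v<252)&(u>160)&(u<222)
# bar: columns between arms, white pixels in lower part
vb=245.6-(u-173)*.234
s&=(abs(v-vb)<4.5)&(u>174)&(u<211)
u,v=u[s],v[s];p=np.polyfit(u,v,1);print(len(u),p)
# outer extents along the bar of arms near the bar
uc=193.4;L=ray(a,173,np.polyval(p,173),.084);R=ray(a,214,np.polyval(p,214),.084)
print(L,R,np.arctan2(L[0]-R[0],-(R[1]-L[1])),np.linalg.norm(L-R))
w=m.copy();v,u=np.nonzero(m);k=(abs(v-np.polyval(p,u))<3)&(u>150)&(u<230);print(u[k].min(),u[k].max())
um=(u[k].min()+u[k].max())/2;P=ray(a,um,np.polyval(p,um),.084);print('bar',P)
b=ctrl.camera('scene');print('scene',proj(b,L),proj(b,R))
o=ctrl.get_obs();print(o['ee_pos'],P-o['ee_pos'],o['eef_rot'])
```

```text
194 [-2.42619449e-01  2.88065525e+02]
[0.50299008 0.25550948 0.084     ] [0.52711158 0.16619848 0.084     ] -0.26379042296568106 0.09251108925083726
170 215
bar [0.51445401 0.21306375 0.084     ]
scene [286.81638774 149.04750825] [265.65827122 162.27135528]
[0.15447993 0.527738   0.20520545] [ 0.35997407 -0.31467425 -0.12120545] [-3.14107154e+00 -2.74064501e-05  2.85681483e+00]
```

```bash
python3 -m pendant '[[[2,-1.75,0],-0.057],[[2,-1.75,0],-0.057],[[2,-1.75,0],-0.057],[[2,-1.75,0],-0.057],[[2,-1.75,0],-0.057],[[2,-1.75,0],-0.057],[[2,-1.75,0],-0.057],[[2,-1.75,0],-0.057],[[2,-1.75,0],-0.057],[[2,-1.75,0],-0.057],[[2,-1.75,0],-0.057],[[2,-1.75,0],-0.057],[[2,-1.75,0],-0.057],[[2,-1.75,0],-0.057],[[2,-1.75,0],-0.057],[[2,-1.75,0],-0.057],[[2,-1.75,0],-0.057],[[2,-1.75,0],-0.057],[[0,0,0],0],[[0,0,0],0]]' 0.5 15
python3 - <<'E'
from h import *
w=shot('wrist','w1.png');t=shot('top')
print(proj(w,[.5145,.2131,.084]))
o=ctrl.get_obs();print(o['ee_pos'],o['eef_rot'],o['grip_width'],o['time_s'])
E
```

```text
time_s: 1.92
ee_pos: [0.5149, 0.2121, 0.205]
eef_rot: [-3.141, -0.0, 1.829]
force: [-0.5, -0.7, -0.8]
grip_width: 0.047
grip_force: 0.0
[254.03403408 180.33309063]
[0.51405269 0.21323918 0.20531588] [-3.14120660e+00 -1.40970828e-04  1.83186127e+00] 0.04721496682804888 2.0167
```

View pics/w1.png

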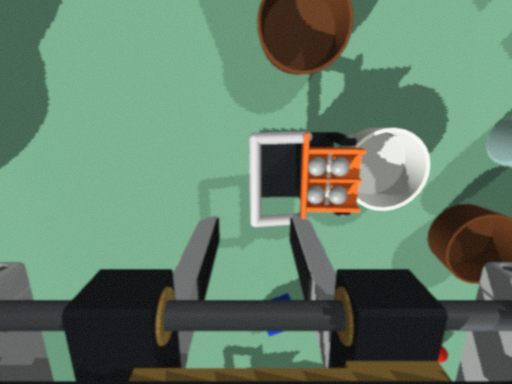

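The wrist view puts the bar upright at column ~256, rows 133–226, which is within about 2 px of the prediction. It sits centred and aligned between the fingers. I'll go down to just above it and measure again.

```bash
python3 -m pendant '[[[0,0,-1.5],0],[[0,0,-1.5],0],[[0,0,-1.5],0],[[0,0,-1.5],0],[[0,0,-1.5],0],[[0,0,-1.5],0],[[0,0,0],0]]'
python3 - <<'E'
from h import *
w=shot('wrist','w2.png');c=w['color'].astype(int)
m=(c.min(2)>140)&(c.max(2)-c.min(2)<40)
q=proj(w,[.5145,.2131,.084]);print(q)
E=[]
for v in range(int(q[1])-40,int(q[1])+41,10):
    us=np.nonzero(m[v])[0];us=us[abs(us-q[0])<25]
    if len(us): E.append((us.min(),us.max(),v));print(v,us.min(),us.max(),ray(w,us.mean(),v,.084))
print(ctrl.get_obs()['ee_pos'])
E
```

```text
time_s: 2.6
ee_pos: [0.5126, 0.2133, 0.113]
eef_rot: [-3.137, 0.0, 1.833]
force: [-0.8, -1.5, -0.2]
grip_width: 0.047
grip_force: 0.0
[256.42523363 213.54630566]
173 257 263 [0.50868103 0.24468393 0.084     ]
183 257 264 [0.51106593 0.23739989 0.084     ]
193 249 264 [0.51023033 0.22908731 0.084     ]
203 250 264 [0.51267967 0.22149598 0.084     ]
213 250 264 [0.51480871 0.21364854 0.084     ]
223 250 264 [0.51698199 0.20563804 0.084     ]
233 250 264 [0.51920091 0.19745935 0.084     ]
243 250 262 [0.52070216 0.18890007 0.084     ]
253 250 262 [0.52300859 0.18036635 0.084     ]
[0.51336988 0.21339595 0.11466569]
```

View pics/w2.png

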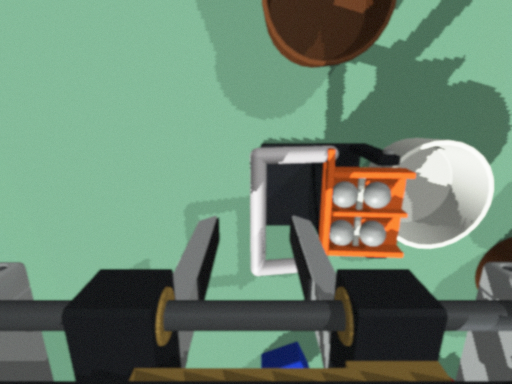

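Bar re-measured at (0.515, 0.2135), centred at column 257. The right finger will pass through the gap ahead of the wall at ~325. I'll descend and grip.

```bash
python3 -m pendant '[[[0.1,0,-1],0],[[0,0,-1],0],[[0,0,-1],0],[[0,0,-1],0],[[0,0,-1],0],[[0,0,0],0],[[0,0,0],0]]'; python3 -m pendant '[[[0,0,0],0],[[0,0,0],0],[[0,0,0],0],[[0,0,0],0],[[0,0,0],0],[[0,0,0],0],[[0,0,0],0],[[0,0,0],0]]' 0 15
```

```text
time_s: 3.23
ee_pos: [0.5153, 0.2127, 0.0648]
eef_rot: [-3.14, 0.0, 1.831]
force: [-0.1, -0.2, 0.2]
grip_width: 0.047
grip_force: 0.0
time_s: 3.9
ee_pos: [0.5156, 0.2129, 0.0656]
eef_rot: [3.141, 0.0, 1.831]
force: [-0.6, -0.7, 2.8]
grip_width: 0.0111
grip_force: 15.0
```

```bash
python3 -m pendant '[[[0.08,0.02,0.34],0],[[0.08,0.02,0.34],0],[[0.08,0.02,0.34],0],[[0.11,0.03,0.33],0],[[0.11,0.03,0.33],0],[[0.11,0.03,0.33],0],[[0.145,0.04,0.31],0],[[0.145,0.04,0.31],0],[[0.145,0.04,0.31],0],[[0.17,0.05,0.3],0],[[0.17,0.05,0.3],0],[[0.17,0.05,0.3],0],[[0.18,0.05,0.26],0],[[0.18,0.05,0.26],0],[[0,0,0],0],[[0,0,0],0],[[0,0,0],0],[[0,0,0],0],[[0,0,0],0],[[0,0,0],0]]'
python3 - <<'E'
from h import *
a=shot('wrist','w3.png');t=shot('top')
w=np.zeros((400,800,3),np.uint8);w[:384,:400]=a['color'][:,112:];w[:400,400:760]=cv2.resize(t['color'][150:250,145:235],None,fx=4,fy=4)
cv2.imwrite('pics/l1.png',w[:,:,::-1])
E
```

```text
time_s: 5.57
ee_pos: [0.5331, 0.2176, 0.1096]
eef_rot: [-3.138, 0.0, 1.831]
force: [-14.1, -4.9, 9.2]
grip_width: 0.0116
grip_force: 15.0
```

View pics/l1.png

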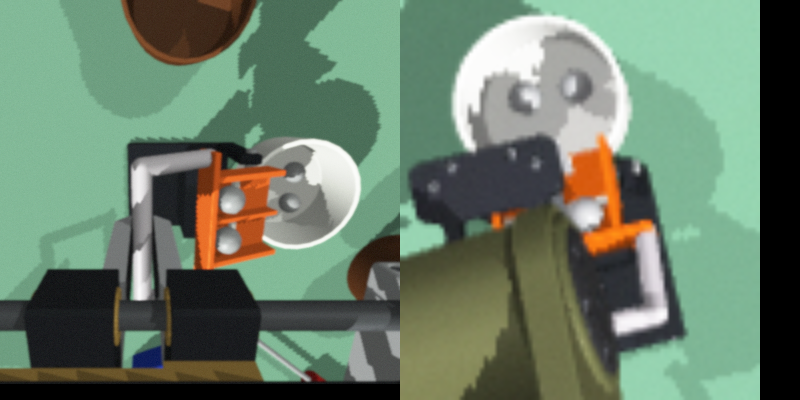

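The two front balls are in the cup and the two back balls are still behind the ridge. I'll lower along the same arc.

```bash
python3 -m pendant '[[[-0.18,-0.05,-0.26],0],[[-0.18,-0.05,-0.26],0],[[-0.17,-0.05,-0.3],0],[[-0.17,-0.05,-0.3],0],[[-0.17,-0.05,-0.3],0],[[-0.145,-0.04,-0.31],0],[[-0.145,-0.04,-0.31],0],[[-0.145,-0.04,-0.31],0],[[-0.11,-0.03,-0.33],0],[[-0.11,-0.03,-0.33],0],[[-0.11,-0.03,-0.33],0],[[-0.08,-0.02,-0.34],0],[[-0.08,-0.02,-0.34],0],[[-0.08,-0.02,-0.34],0],[[0,0,0],0],[[0,0,0],0],[[0,0,0],0],[[0,0,0],0]]'
```

```text
time_s: 7.17
ee_pos: [0.5156, 0.2128, 0.0654]
eef_rot: [3.142, -0.0, 1.831]
force: [-3.5, -0.9, -0.4]
grip_width: 0.0114
grip_force: 15.0
```

```bash
python3 -m pendant '[[[0,0,0],0],[[0,0,0],0],[[0,0,0],0],[[0,0,0],0],[[0,0,0],0],[[0,0,0],0],[[0,0,0],0],[[0,0,0],0]]' 0.5 && python3 -m pendant '[[[0,0,1],0],[[0,0,1],0],[[0,0,1],0],[[0,0,1],0],[[0,0,1.5],0],[[0,0,1.5],0],[[0,0,1.5],0],[[0,0,1.5],0],[[0,0,1.5],0],[[0,0,1.5],0],[[0,0,1.5],0],[[-2,0,0],0],[[-2,0,0],0],[[-2,0,0],0],[[-2,0,0],0],[[-2,0,0],0],[[0,0,0],0],[[0,0,0],0]]'
python3 - <<'E'
from h import *
a=shot('wrist');t=shot('top')
w=np.zeros((400,800,3),np.uint8);w[:384,:400]=a['color'][:,112:];w[:400,400:760]=cv2.resize(t['color'][150:250,145:235],None,fx=4,fy=4)
cv2.imwrite('pics/l2.png',w[:,:,::-1])
E
```

```text
time_s: 7.83
ee_pos: [0.5156, 0.2128, 0.0654]
eef_rot: [3.142, 0.0, 1.831]
force: [1.1, 0.3, -0.2]
grip_width: 0.0468
grip_force: 0.0
time_s: 9.33
ee_pos: [0.4154, 0.213, 0.2117]
eef_rot: [3.14, -0.0, 1.831]
force: [0.9, 0.3, -0.0]
grip_width: 0.0471
grip_force: 0.0
```

View pics/l2.png

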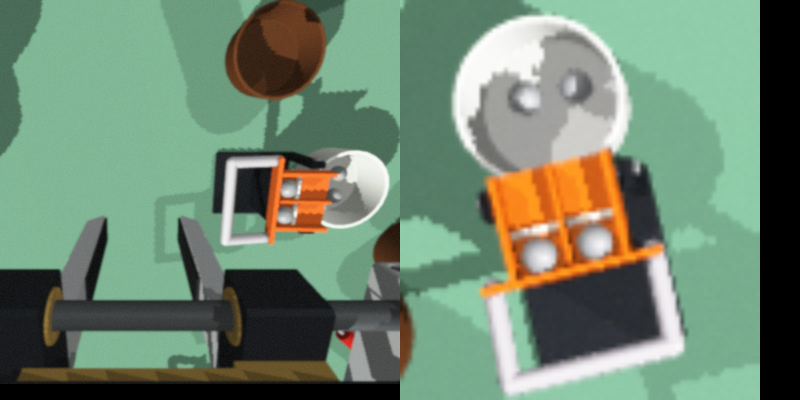

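The tray is at rest with the back row behind the ridge, the front balls are in the cup, and the hand is clear.

```bash
python3 -c "
from station import ctrl
print(ctrl.hand_in())"
```

```text
the job is handed in; nothing more can be done
None
```

The job is handed in: both front balls are in the white cup, the back row is still behind the ridge, and the tray is lowered and released with the arm clear, after about 9.4 s on the robot's clock.

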